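# Set the wind-up bench timer: up to the stop, back down to the red marker

### The job

Set the round wind-up timer standing on the white tile: wind its black knob clockwise past the blue top mark until you feel it come up against its stop, then turn it back until its yellow pointer line stands at the red marker on the rim, and let go. The timer is light and only stands there on its feet, so press down firmly on the knob all the while you turn it (about 20 N, never above 40 N) and ease off as soon as you feel the stop, so that the case neither slides nor turns on the tile; leave everything else alone.

Things in the scene. Friction and masses are not known exactly. Their poses are not given: they have to be found in the camera images.
- knob_grip (a point): knob's axis. Black upright bar grip, 46 mm long, 14 mm wide (grip across these), from 10 mm below to 12 mm above this point; a yellow line on one half of its top and down that end marks the pointer end. The round black skirt below, 54 mm across, has its top face 17 mm below this point. x axis: level, along the bar to the pointer end; z up. Turns with the knob.
- timer_knob (a joint): turn of the knob in the case, rad, growing clockwise from above; its zero means nothing for the marks. Friction about 0.26 N m either way while turning (it fades when the turning pauses); stays where left. A hard stop 0.15 to 0.40 rad past the top mark (it varies) must be felt: there the moment about the upright axis rises by 0.2 N m or more and stays. Under 1.5 rad of winding in all.
- set_marker (a point): the small red marker clipped over the case's rim, 10 x 6 mm seen from above; centre of its top, 45.5 mm from the knob's axis. x axis points level from the timer's axis out through it, z axis up. The knob is set when the knob's x axis and this x axis point the same way. It cannot be pushed round, and lies 0.16 to 0.75 rad before (anticlockwise of) the top mark.
- top_mark (a point): the bold blue line on the white scale card, at the clockwise end of the 20 black minute ticks (0.07 rad each); point 40 mm from the knob's axis. x axis points level from the timer's axis out through it, z axis up.
- timer: grey round case, loose on four small rubber feet on the tile, 104 mm across, 38 mm tall (75 mm with the knob), 0.25 to 0.45 kg; origin at the centre of its underside, on the knob's axis, z up. Without press on the knob the whole timer turns along; with 20 N of press its feet carry about 0.4 to 0.7 N m before they slip. Pressing is stiff: about 1 mm makes 20 N.
- case_edge (a point): a point of the case's side, 50 mm from its axis and 20 mm above its underside; it shows whether the case turns.
- tile: white glazed tile fixed to the bench, 140 x 140 x 8 mm; origin at the centre of its underside.
- erlenmeyer_mid (a point): bystander: conical glass flask with blue content, 70 mm wide, 125 mm tall; point on its axis 30 mm above its underside.
- vial_black_mid (a point): bystander: small glass vial with black cap, 21 mm wide, 51 mm tall; point on its axis 30 mm above its underside.
- vial_blue_mid (a point): bystander: small glass vial with blue cap, 21 mm wide, 51 mm tall; point on its axis 30 mm above its underside.
- small_beaker_mid (a point): bystander: glass beaker, 55 mm wide, 70 mm tall; point on its axis 30 mm above its underside.
- stopper_mid (a point): bystander: red rubber stopper, 33 mm wide, 28 mm tall; its centre.
- pen_mid (a point): bystander: red and black marker pen lying on the bench, 130 mm long, 17 mm thick; about its middle.
- vacuum_tank: tall grey upright cylinder (fixed equipment) on the bench, 370 mm across, 1 m tall; origin on its axis at its foot. It stands between the arm's start and the timer: draw the arm in before swinging past it.

How it is judged:
By the outcome, as a careful person would: the job done as asked, in the order asked, and still so for the second after the job is handed in, with the robot touching nothing.
It also fails if it takes over 64 s, if anything falls off the work surface, if the arm or the gripper's body presses on something with over 40 N, if the wrist force passes 120 N, or if a joint passes its speed limit or range.

### The arm

A 7-joint arm with a two-finger parallel gripper is mounted at the origin on a cart in front of the work surface, level with it; the furniture and walls round the work are solid. World frame = base frame: x ahead of the robot, y to its left, z up, the work surface at z = 0. Lengths are in m, angles in rad, forces in N, time in s.
With the tool pointing down it reaches from about 0.4 to 0.875 m from the base axis. Payload 4.4 kg.
Tool frame: the origin (TCP) lies at the very end of the fingers, on their centre line; the grasp point (between the pads) lies ctrl.grasp_offset behind it (ctrl.grasp_offset is the distance from the TCP to the grasp point, in m); z points along the fingers, y is the line along which they close (so a half turn about z gives the same grasp; the last joint's range is limited). The gripper opens to 85 mm and grips with 20 to 120 N. Pads are 22 mm wide; open, the fingers measure 114 mm over their backs; the gripper's body (76 mm by 85 mm) begins 54 mm behind the grasp point. The pads swing forward as they close: fully open they stand 13 mm farther back than shut.
Start: joints at [-1.217, 0.628, 0.038, 1.517, -0.027, 0.996, -0.02], TCP at [0.265, 0.594, 0.231] pointing down, gripper open.
Joint ranges: [-3.06, 3.06], [-0.37, 2.12], [-1.25, 1.32], [0.18, 2.47], [-1.1, 4.24], [0.23, 1.98], [-2.94, 2.94]. Speed limits (rad/s): [2.57, 2.57, 3.14, 3.14, 3.14, 3.14, 3.14].

### API

Orientations are given as a unit quaternion [w, x, y, z].
In Python, from rig import ctrl gives the robot as it stands.
- The arm moves only by the tool servo_tool, never from a script. Its argument "increments" is one flat list of numbers, 7 for each row, row after row: the shift along the tool's x, y, z each as a share of 10 cm, from -1 to 1, then the turn, a rotation vector about the tool's x, y, z each as a share of 0.08 rad, from -1 to 1, then the opening, from 0 (shut) to 1 (fully open). In form: [dx, dy, dz, wx, wy, wz, jaw, dx, dy, dz, wx, wy, wz, jaw, ...]. A call has 1 to 5 rows; each row shifts and turns the commanded pose from where the row before left it, along the tool's axes as they then stand; what a row does not reach is not made up. A row lasts 1/10 s, in which the tool goes at most 50 mm and 8.59 degrees, less where a joint would pass 70% of its speed; a pose out of reach is approached as far as the arm can. A call with a number of a shift or a turn outside -1 to 1 is refused whole. A call with a gripper value outside its range is refused whole. The fingers move at their own pace and stop on an object; "grip_force" is the grip in N (left out, the last holds). Time passes only in rows, so rows that do not move let the fingers close. It gives the time, the measured TCP pose, the force, the opening and the grip force at its end, in the units of the state.
- ctrl.state(): the state, without advancing time (a new reading comes with each control period).
- ctrl.read_camera(name): name is "scene" or "top" or "wrist"; returns the picture (420x560x3 uint8, red, green, blue); there is no depth.
- ctrl.camera_model(name): a dict with "intrinsics" (3x3 intrinsics, pixels), "k1" (the pictures are not rectified: a ray, as slopes to the right and down, at radius r is drawn at 1 + k1 r^2 times it, then the intrinsics apply), "R" (3x3) and "t" (3): a world point X has camera coordinates R X + t; the wrist camera has in their place "hand_eye" (4x4, takes a point from camera to tool coordinates, whose origin is the TCP and whose axes are the flange's). Camera axes: x right, y down, z forward; pixel columns grow to the right and rows downward; lengths in m; the calibration is good to about 2 mm. A picture is of the moment at which its call begins: read the wrist's pose just before it. camera_model takes no time and is no camera call.
- ctrl.finish_job(): hands the job in; it is judged then, once.
The state is a dict: "t": time; "q": joint angles; "joint_vel": joint speeds; "tau": joint torques, N m; "tcp_pos": TCP position; "eef_rot": TCP orientation; "ft_force": force on the tool from outside, world axes, zero at the start; "torque": the same for the moment, N m; "finger_gap": finger opening in m; "grasp_force": force on a finger pad.
Only numpy, scipy, OpenCV 4.12 (cv2) and the standard library are available. Lean on these libraries where they do the work, as an engineer would, in place of code of your own. Each camera call takes 0.05 s, during which the arm holds its last target. There are 200 camera calls.

## Working session

There is one attempt and no reset: what is moved stays moved. The work goes in short steps, Python scripts to look and compute and a tool call to move; the robot and the scene stay as the last step left them, time stands still between calls to the robot, and variables do not carry over. Pictures are saved under pics/ and viewed, at most 10 in all, crops included, and the job is handed in when it is done.

Besides the shell and the picture viewer there is one more tool, called after "Request:" by a JSON object that holds its "name" and its "arguments", one argument or row to a line. servo_tool: Moves the arm, as the interface text tells. Shift numbers are shares of 10 cm and turn numbers shares of 0.08 rad, none past 1 either way. Its arguments: {"type":"object","properties":{"increments":{"type":"array"},"grip_force":{"type":"number"}},"required":["increments"]}

```bash
ls; mkdir -p pics; python3 - <<'E'
from rig import ctrl
import cv2, numpy as np
s=ctrl.state(); print(s); print(ctrl.grasp_offset)
for n in("scene","top"):
    im=ctrl.read_camera(n); cv2.imwrite(f"pics/{n}0.png",im[:,:,::-1]); m=ctrl.camera_model(n); print(n,m)
print(ctrl.camera_model("wrist"))
E
```

```text
pics
{'t': 0.0, 'q': array([-1.21679346,  0.62935417,  0.03845064,  1.51841325, -0.02703644,
        0.99628994, -0.02000417]), 'joint_vel': array([ 4.84549088e-04,  8.18814361e-04, -3.67356116e-05, -6.30452731e-04,
        8.46326012e-04, -4.20619452e-05,  2.91809309e-04]), 'tau': array([ 1.97196692e-03, -5.63390672e+01,  1.22642487e+00, -1.93451858e+01,
        1.08194549e-02,  1.00379463e-02,  8.90179876e-06]), 'tcp_pos': array([0.2646325 , 0.59298133, 0.23036956]), 'eef_rot': array([-2.02025140e-04,  2.08379076e-01,  9.78047654e-01, -9.52181609e-04]), 'ft_force': array([-0.29321597, -0.52333051, -0.70018664]), 'torque': array([ 0.06709749, -0.01793243,  0.00223469]), 'grasp_force': 0.0, 'finger_gap': 0.08511170424538392}
0.0187
scene {'intrinsics': array([[399.64535522,   0.        , 285.47087674],
       [  0.        , 399.64535522, 210.45367456],
       [  0.        ,   0.        ,   1.        ]]), 'k1': -0.007409541571846282, 'R': array([[ 0.59510986, -0.80355082, -0.0122611 ],
       [-0.4450443 , -0.31681935, -0.83759242],
       [ 0.66916352,  0.50391624, -0.54615803]]), 't
[... 309 characters left out ...]
    [-0.97947573, -0.00407909, -0.20152085],
       [ 0.20150972,  0.00298226, -0.97948198]]), 't': array([-0.07700576,  0.55253142,  1.22019632])}
{'intrinsics': array([[337.58138452,   0.        , 273.99975627],
       [  0.        , 337.58138452, 205.73292001],
       [  0.        ,   0.        ,   1.        ]]), 'k1': -0.002669645497149144, 'hand_eye': array([[ 1.42610769e-03, -9.55630372e-01, -2.94565031e-01,
         7.55458647e-02],
       [ 9.99998878e-01,  1.49780894e-03, -1.78080407e-05,
         1.67950502e-03],
       [ 4.58220041e-04, -2.94564675e-01,  9.55631436e-01,
        -1.44010444e-01],
       [ 0.00000000e+00,  0.00000000e+00,  0.00000000e+00,
         1.00000000e+00]])}
```

View pics/top0.png

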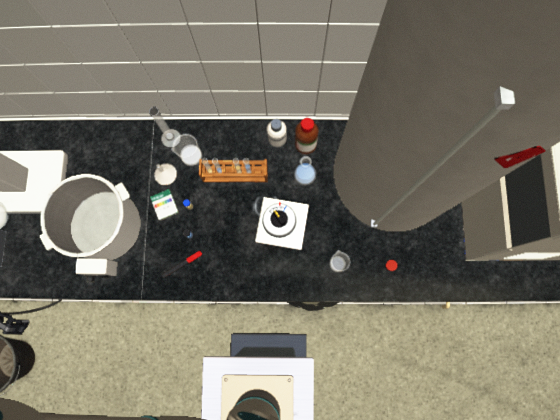

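View pics/scene0.png

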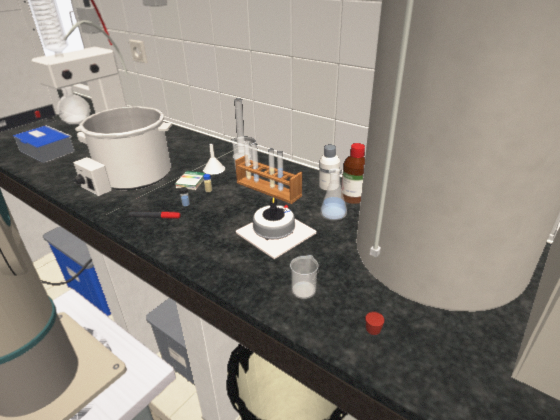

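```bash
cat > h.py <<'E'
import numpy as np, cv2
from scipy.spatial.transform import Rotation as Ro
from rig import ctrl
def rot(q): return Ro.from_quat([q[1],q[2],q[3],q[0]])
def cam(n,s=None):
    m=ctrl.camera_model(n)
    if n!="wrist": R,t=np.array(m["R"]),np.array(m["t"])
    else:
        H=np.eye(4);H[:3,:3]=rot(s["eef_rot"]).as_matrix();H[:3,3]=s["tcp_pos"]
        W=np.linalg.inv(H@m["hand_eye"]);R,t=W[:3,:3],W[:3,3]
    return np.array(m["intrinsics"]),m["k1"],R,t
def proj(c,X):
    K,k,R,t=c;p=np.atleast_2d(X)@R.T+t;p=p[:,:2]/p[:,2:]
    p=p*(1+k*(p**2).sum(1,keepdims=True));return p@K[:2,:2].T+K[:2,2]
def plane(c,uv,z):
    K,k,R,t=c
    d=cv2.undistortPoints(np.float64(uv).reshape(-1,1,2),K,np.array([k,0,0,0.])).reshape(-1,2)
    d=np.c_[d,np.ones(len(d))]@R;o=-R.T@t
    return o+d*((z-o[2])/d[:,2:])
def mask(im,col):
    r,g,b=[im[...,i].astype(int) for i in range(3)]
    if col=="yellow": m=(r>130)&(g>100)&(b<0.55*g)&(r<1.7*g)
    if col=="red": m=(r>120)&(g<0.45*r)&(b<0.5*r)
    if col=="blue": m=(b>110)&(r<0.55*b)&(g<0.8*b)
    return m.astype(np.uint8)
def blobs(m,amin=3):
    n,l,st,ce=cv2.connectedComponentsWithStats(m)
    return [(int(st[i,4]),ce[i].round(1).tolist()) for i in range(1,n) if st[i,4]>=amin]
E
python3 - <<'E'
from h import *
c=cam("top");print("cam",-c[2].T@c[3]);print(proj(c,[[0,0,0],[.265,.593,.23],[.265,.593,0]]))
im=cv2.imread("pics/top0.png")[:,:,::-1]
for k in("yellow","red","blue"): print(k,blobs(mask(im,k)[180:260,240:320]))
print(plane(c,[[280,217],[305,174],[340,262],[392,266],[195,257],[187,203],[380,224]],0.05))
c=cam("scene");print(proj(c,[[0.265,.593,.23],[0,0,0]]))
im=cv2.imread("pics/top0.png")[190:255,240:320];cv2.imwrite("pics/c1.png",cv2.resize(im,None,fx=8,fy=8,interpolation=2))
E
```

```text
cam [ 0.29566365 -0.07838989  1.30634526]
[[257.11853455 411.4744486 ]
 [ 14.68996619 315.21129662]
 [ 60.55461624 314.0377209 ]]
yellow [(25, [12.0, 0.0]), (18, [36.7, 33.5])]
red []
blue []
[[ 0.55364969 -0.06207258  0.05      ]
 [ 0.68601153 -0.13640207  0.05      ]
 [ 0.42170675 -0.23619567  0.05      ]
 [ 0.41042244 -0.3866702   0.05      ]
 [ 0.43416884  0.18376148  0.05      ]
 [ 0.59502496  0.21499649  0.05      ]
 [ 0.53384332 -0.35647767  0.05      ]]
[[ -4.7052632  122.18574117]
 [ 36.1674107  382.71763349]]
```

View pics/c1.png

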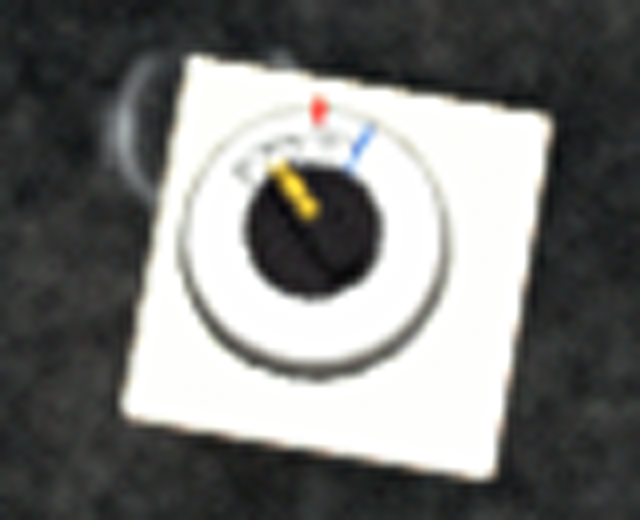

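The top view shows the timer near (280,218), with the pointer up-left at about +30°, the red marker at about -4° and the blue mark at about -32°. The pot is on the left and the tank on the right. I'll draw the arm in first.

Request:
{"name": "servo_tool", "arguments": {
  "increments": [0,-0.4,-0.1,0,0,0,1,0,-0.4,-0.1,0,0,0,1,0,-0.4,0,0,0,0,1,0,-0.4,0,0,0,0,1,0,-0.4,0,0,0,0,1]
}}

```text
t: 0.6
tcp_pos: [0.1826, 0.4092, 0.2511]
eef_rot: [-0.0, 0.208, 0.978, -0.0]
ft_force: [-0.0, 1.0, 0.1]
finger_gap: 0.0857
grasp_force: 0.0
```

```bash
cat > plan.py <<'E'
# plan(waypoints [(pos,yaw_of_tool_x,rows)]) -> prints increments
from h import *
def yaw(s): x=rot(s["eef_rot"]).apply([1,0,0]);return np.arctan2(x[1],x[0])
def plan(wps,jaw=1):
    s=ctrl.state();p=s["tcp_pos"].copy();y=yaw(s);print("t",s["t"],"p",p.round(4),"yaw",round(y,4),"q",s["q"].round(2))
    for P,Y,n in wps:
        dp=(np.array(P)-p)/n;dy=(Y-y)/n
        for i in range(n):
            c,si=np.cos(y),np.sin(y)
            print([round(v,2) for v in (10*(c*dp[0]+si*dp[1]),10*(si*dp[0]-c*dp[1]),-10*dp[2],0,0,-dy/.08)]+[jaw]);y+=dy
        p=np.array(P)
E
python3 - <<'E'
from plan import *
r=np.deg2rad
plan([((.35,.28,.25),r(156+18),5),((.47,-.02,.25),r(156+46),8),((.545,-.06,.22),r(210),3)])
E
```

```text
t 0.6 p [0.1826 0.4092 0.2511] yaw 2.7218 q [-1.24  0.32  0.04  2.03 -0.02  0.8  -0.05]
[np.float64(-0.41), np.float64(-0.1), np.float64(0.0), 0, 0, np.float64(-0.79), 1]
[np.float64(-0.4), np.float64(-0.13), np.float64(0.0), 0, 0, np.float64(-0.79), 1]
[np.float64(-0.4), np.float64(-0.15), np.float64(0.0), 0, 0, np.float64(-0.79), 1]
[np.float64(-0.38), np.float64(-0.17), np.float64(0.0), 0, 0, np.float64(-0.79), 1]
[np.float64(-0.37), np.float64(-0.2), np.float64(0.0), 0, 0, np.float64(-0.79), 1]
[np.float64(-0.19), np.float64(-0.36), np.float64(-0.0), 0, 0, np.float64(-0.76), 1]
[np.float64(-0.17), np.float64(-0.37), np.float64(-0.0), 0, 0, np.float64(-0.76), 1]
[np.float64(-0.14), np.float64(-0.38), np.float64(-0.0), 0, 0, np.float64(-0.76), 1]
[np.float64(-0.12), np.float64(-0.39), np.float64(-0.0), 0, 0, np.float64(-0.76), 1]
[np.float64(-0.1), np.float64(-0.39), np.float64(-0.0), 0, 0, np.float64(-0.76), 1]
[np.float64(-0.07), np.float64(-0.4), np.float64(-0.0), 0, 0, np.float64(-0.76), 1]
[np.float64(-0.05), np.float64(-0.4), np.float64(-0.0), 0, 0, np.float64(-0.76), 1]
[np.float64(-0.02), np.float64(-0.4), np.float64(-0.0), 0, 0, np.float64(-0.76), 1]
[np.float64(-0.18), np.float64(-0.22), np.float64(0.1), 0, 0, np.float64(-0.58), 1]
[np.float64(-0.17), np.float64(-0.23), np.float64(0.1), 0, 0, np.float64(-0.58), 1]
[np.float64(-0.16), np.float64(-0.23), np.float64(0.1), 0, 0, np.float64(-0.58), 1]
```

Request:
{"name": "servo_tool", "arguments": {
  "increments": [-0.41,-0.1,0,0,0,-0.79,1,-0.4,-0.13,0,0,0,-0.79,1,-0.4,-0.15,0,0,0,-0.79,1,-0.38,-0.17,0,0,0,-0.79,1,-0.37,-0.2,0,0,0,-0.79,1]
}}

```text
t: 1.1
tcp_pos: [0.3509, 0.2807, 0.2513]
eef_rot: [-0.0, 0.05, 0.999, 0.0]
ft_force: [0.4, 0.0, 0.8]
finger_gap: 0.0857
grasp_force: 0.0
```

Request:
{"name": "servo_tool", "arguments": {
  "increments": [-0.19,-0.36,0,0,0,-0.76,1,-0.17,-0.37,0,0,0,-0.76,1,-0.14,-0.38,0,0,0,-0.76,1,-0.12,-0.39,0,0,0,-0.76,1]
}}

```text
t: 1.5
tcp_pos: [0.4103, 0.1291, 0.2512]
eef_rot: [-0.0, -0.071, 0.997, -0.0]
ft_force: [1.1, 0.9, -0.2]
finger_gap: 0.0854
grasp_force: 0.0
```

Request:
{"name": "servo_tool", "arguments": {
  "increments": [-0.1,-0.39,0,0,0,-0.76,1,-0.07,-0.4,0,0,0,-0.76,1,-0.05,-0.4,0,0,0,-0.76,1,-0.02,-0.4,0,0,0,-0.76,1]
}}

```text
t: 1.9
tcp_pos: [0.4702, -0.0206, 0.2512]
eef_rot: [-0.0, -0.191, 0.982, 0.0]
ft_force: [0.1, 0.2, -0.1]
finger_gap: 0.0854
grasp_force: 0.0
```

Request:
{"name": "servo_tool", "arguments": {
  "increments": [-0.18,-0.22,0.1,0,0,-0.58,1,-0.17,-0.23,0.1,0,0,-0.58,1,-0.16,-0.23,0.1,0,0,-0.58,1,0,0,0,0,0,0,1]
}}

```text
t: 2.3
tcp_pos: [0.5466, -0.062, 0.2196]
eef_rot: [-0.0, -0.257, 0.966, -0.0]
ft_force: [-0.2, 0.9, 0.0]
finger_gap: 0.0852
grasp_force: 0.0
```

```bash
python3 - <<'E'
from plan import *
s=ctrl.state();im=ctrl.read_camera("wrist");cv2.imwrite("pics/w1.png",im[:,:,::-1])
print(s["t"],s["tcp_pos"],yaw(s),s["q"].round(2),s["ft_force"],s["torque"])
np.save("s1.npy",s,allow_pickle=True)
for k in("yellow","red","blue"): print(k,blobs(mask(im,k),15))
E
```

```text
2.3 [ 0.54659418 -0.06201741  0.21955035] -2.622137328999047 [ 0.07  0.5  -0.01  1.81  0.01  0.83  2.15] [-0.23019378  0.87916682  0.00109041] [ 0.02262473  0.05190759 -0.00423143]
yellow []
red [(611, [528.6, 207.5]), (25, [251.2, 226.8])]
blue [(23, [244.8, 207.5])]
```

View pics/w1.png

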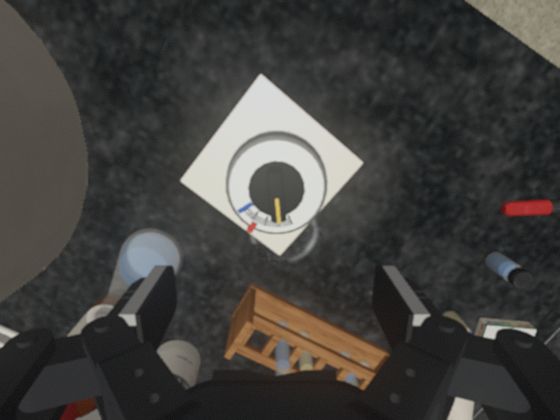

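The wrist view shows the timer at (276,185), the yellow line at (278,208), red at (251,227) and blue at (245,208). Next I'll convert these to world positions.

```bash
cat > meas.py <<'E'
from plan import *
def crop(im,c,X,pics=None):
    u,v=proj(c,X)[0].astype(int);return u,v
def measure(n,im,s,X0,rad):
    c=cam(n,s);u,v=proj(c,X0)[0].astype(int);u0,v0=max(u-rad,0),max(v-rad,0)
    sub=im[v0:v+rad,u0:u+rad];r,g,b=[sub[...,i].astype(int) for i in range(3)]
    # skirt: dark blob nearest centre, ellipse by contour (incl. yellow)
    mx=sub.max(2);dark=((mx<90)|((r>100)&(g>80)&(b<.6*g))).astype(np.uint8)
    l=cv2.connectedComponentsWithStats(dark);cand=[i for i in range(1,l[0]) if l[2][i,4]>30]
    i=min(cand,key=lambda i:np.hypot(*(l[3][i]-[u-u0,v-v0])));k=cv2.findContours((l[1]==i).astype(np.uint8),0,1)[0][0]
    w=plane(c,cv2.convexHull(k).reshape(-1,2)+[u0,v0],.054);(ax,ay),R=cv2.minEnclosingCircle(np.float32(w[:,:2]*1000))
    print("skirt xy",ax,ay,"R",R,"area px",l[2][i,4]);out={"ax":(ax,ay)}
    for col,z,m in(("yellow",.083,(r>110)&(g>80)&(b<.6*g)&(r<1.8*g)),("red",.048,(r>100)&(g<.55*r)&(b<.6*r)),("blue",.046,(b>80)&(r<.65*b)&(b>g*1.15))):
        vv,uu=np.nonzero(m);
        if len(uu)<4: print(col,"none");continue
        P=plane(c,np.c_[uu+u0,vv+v0],z)[:,:2]*1000;d=P-[ax,ay];k=np.hypot(*d.T)<55;d=d[k]
        q=d.mean(0);L=np.linalg.svd(d-q)[2][0];L=L*np.sign(L@q)
        print(col,len(d),"mean rel mm",q.round(1),"r",np.hypot(*q).round(1),"ang",np.arctan2(q[1],q[0]).round(3),"line ang",np.arctan2(L[1],L[0]).round(3))
    return out
E
python3 - <<'E'
from meas import *
s=np.load("s1.npy",allow_pickle=True).item()
for n,f in(("wrist","w1"),("top","top0"),("scene","scene0")):
    print(n);measure(n,cv2.imread(f"pics/{f}.png")[:,:,::-1],s,[.553,-.062,.054],60 if n=="wrist" else 32)
im=cv2.imread("pics/w1.png")[130:250,206:346];cv2.imwrite("pics/w1c.png",cv2.resize(im,None,fx=5,fy=5,interpolation=2))
E
```

```text
wrist
skirt xy 551.927490234375 -54.890625 R 28.614566802978516 area px 2099
yellow 90 mean rel mm [6.7 4.7] r 8.2 ang 0.604 line ang 0.617
red 36 mean rel mm [44.7 -3.3] r 44.9 ang -0.074 line ang -0.047
blue 37 mean rel mm [ 30.5 -18.4] r 35.6 ang -0.543 line ang -0.487
top
skirt xy 549.8012084960938 -57.835723876953125 R 24.953123092651367 area px 213
yellow 18 mean rel mm [7.3 5. ] r 8.8 ang 0.599 line ang 0.642
red none
blue none
scene
skirt xy 597.1428833007812 -19.591541290283203 R 129.81411743164062 area px 1907
yellow 378 mean rel mm [ 1.8 -4.2] r 4.6 ang -1.163 line ang -1.532
red 10 mean rel mm [  3.2 -37.9] r 38.0 ang -1.485 line ang -2.855
blue none
```

View pics/w1c.png

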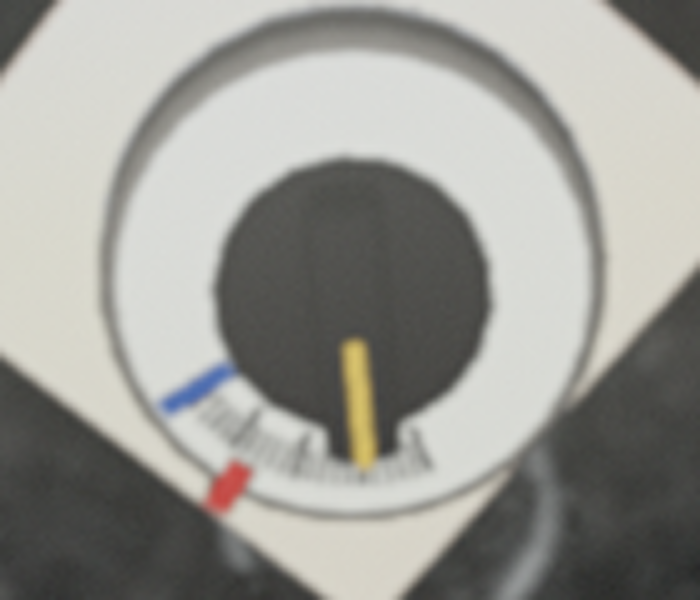

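```bash
python3 - <<'E'
from meas import *
plan([((.5505,-.0565,.15),.617-np.pi,3)])
E
```

```text
t 2.35 p [ 0.5449 -0.0606  0.22  ] yaw -2.6219 q [ 0.06  0.5  -0.01  1.82  0.    0.83  2.15]
[np.float64(-0.02), np.float64(0.0), np.float64(0.23), 0, 0, np.float64(-0.41), 1]
[np.float64(-0.02), np.float64(0.0), np.float64(0.23), 0, 0, np.float64(-0.41), 1]
[np.float64(-0.02), np.float64(0.0), np.float64(0.23), 0, 0, np.float64(-0.41), 1]
```

Request:
{"name": "servo_tool", "arguments": {
  "increments": [-0.02,0,0.23,0,0,-0.41,1,-0.02,0,0.23,0,0,-0.41,1,-0.02,0,0.23,0,0,-0.41,1,0,0,0,0,0,0,1,0,0,0,0,0,0,1]
}}

```text
t: 2.85
tcp_pos: [0.5492, -0.056, 0.1527]
eef_rot: [-0.0, -0.305, 0.952, 0.0]
ft_force: [0.4, -0.8, 0.7]
finger_gap: 0.0855
grasp_force: 0.0
```

Request:
{"name": "servo_tool", "arguments": {
  "increments": [0,0,0,0,0,0,1,0,0,0,0,0,0,1,0,0,0,0,0,0,1]
}}

```text
t: 3.15
tcp_pos: [0.5503, -0.0565, 0.1533]
eef_rot: [0.001, -0.305, 0.952, -0.0]
ft_force: [0.0, 0.0, 0.7]
finger_gap: 0.0853
grasp_force: 0.0
```

```bash
python3 - <<'E'
from meas import *
s=ctrl.state();im=ctrl.read_camera("wrist");cv2.imwrite("pics/w2.png",im[:,:,::-1]);np.save("s2.npy",s,allow_pickle=True)
print(s["tcp_pos"],yaw(s),ctrl.state()["tcp_pos"],s["ft_force"],s["torque"])
measure("wrist",im,s,[.5505,-.0565,.054],110)
E
```

```text
[ 0.55027082 -0.05648914  0.15327903] -2.5217035096869225 [ 0.5501582  -0.05644977  0.15309765] [0.01499819 0.01499624 0.7130831 ] [ 0.01622434 -0.01167514  0.0009715 ]
skirt xy 553.0111083984375 -54.1785888671875 R 30.570613861083984 area px 3604
yellow 147 mean rel mm [5.4 4. ] r 6.7 ang 0.64 line ang 0.614
red 75 mean rel mm [44.3 -4.1] r 44.5 ang -0.092 line ang -0.13
blue 71 mean rel mm [ 29.6 -19.1] r 35.2 ang -0.573 line ang -0.508
```

View pics/w2.png

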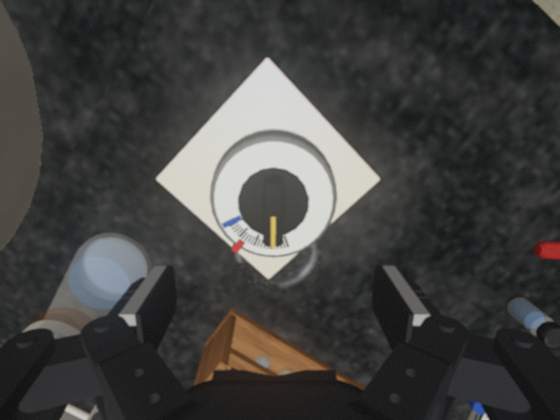

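```bash
cat >> meas.py <<'E'
def axis(n,im,s,X0,rad,bar):
    c=cam(n,s);u,v=proj(c,X0)[0].astype(int);u0,v0=u-rad,v-rad;sub=im[v0:v+rad,u0:u+rad]
    r,g,b=[sub[...,i].astype(int) for i in range(3)]
    Y=(r>110)&(g>80)&(b<.6*g)&(r<1.8*g);vv,uu=np.nonzero(Y)
    P=plane(c,np.c_[uu+u0,vv+v0],.083)[:,:2]*1000;e=np.array([np.cos(bar),np.sin(bar)]);a=P@e;hi,lo=np.percentile(a,99),np.percentile(a,1)
    lat=np.median(P@[-e[1],e[0]]);print("yellow len",hi-lo,"axis from tip",(hi-23)*e+lat*np.array([-e[1],e[0]]))
    dark=((sub.max(2)<110)|Y).astype(np.uint8);l=cv2.connectedComponentsWithStats(dark)
    i=min([i for i in range(1,l[0]) if l[2][i,4]>100],key=lambda i:np.hypot(*(l[3][i]-rad)))
    k=cv2.findContours((l[1]==i).astype(np.uint8),0,1)[0][0].reshape(-1,2)
    w=plane(c,k+[u0,v0],.052)[:,:2]*1000;m=w.mean(0);d=(w-m);ang=np.abs(np.angle(np.exp(1j*(np.arctan2(d[:,1],d[:,0])-bar))))
    w=w[ang>1.0];A=np.c_[2*w,np.ones(len(w))];x=np.linalg.lstsq(A,(w**2).sum(1),rcond=None)[0]
    print("skirt circle",x[:2],"R",np.sqrt(x[2]+x[:2]@x[:2]))
E
python3 - <<'E'
from meas import *
for f,r,sn in(("w2",60,"s2"),("w1",45,"s1")):
    s=np.load(sn+".npy",allow_pickle=True).item();im=cv2.imread(f"pics/{f}.png")[:,:,::-1]
    axis("wrist",im,s,[.5505,-.0565,.054],r,.617)
axis("top",cv2.imread("pics/top0.png")[:,:,::-1],None,[.5505,-.0565,.054],14,.617)
E
```

```text
yellow len 21.159794936563628 axis from tip [548.52094773 -57.15016224]
skirt circle [549.47003723 -56.67020409] R 25.820009573644278
yellow len 20.44041070106465 axis from tip [548.38724001 -57.72357758]
skirt circle [549.65798318 -56.75690131] R 25.37111941133522
yellow len 19.749813602397637 axis from tip [546.69256379 -60.37832399]
skirt circle [549.04229107 -58.06763314] R 23.177149375500697
```

The close view shows the timer axis near (273,200), the bar aligned with the image's vertical and the fingers either side. The axis is about (0.5493,-0.057). I'll descend with the fingers partly closed.

Request:
{"name": "servo_tool", "arguments": {
  "increments": [0.01,0,0.27,0,0,0,0.26,0,0,0.26,0,0,0,0.26,0,0,0,0,0,0,0.26,0,0,0,0,0,0,0.26,0,0,0,0,0,0,0.26],
  "grip_force": 40
}}

```text
t: 3.7
tcp_pos: [0.55, -0.0571, 0.1006]
eef_rot: [0.001, -0.305, 0.952, -0.0]
ft_force: [-0.6, 0.3, -0.5]
finger_gap: 0.0224
grasp_force: 0.0
```

Request:
{"name": "servo_tool", "arguments": {
  "increments": [0,0,0,0,0,0,0.26,0,0,0,0,0,0,0.26,0,0,0,0,0,0,0.26]
}}

```text
t: 4.0
tcp_pos: [0.5493, -0.057, 0.0999]
eef_rot: [0.0, -0.305, 0.952, -0.0]
ft_force: [0.3, -0.4, 0.6]
finger_gap: 0.0224
grasp_force: 0.0
```

```bash
python3 - <<'E'
from meas import *
s=ctrl.state();im=ctrl.read_camera("wrist");cv2.imwrite("pics/w3.png",im[:,:,::-1]);np.save("s3.npy",s,allow_pickle=True)
print(s["tcp_pos"],yaw(s),s["finger_gap"],s["ft_force"],s["torque"])
c=cam("wrist",s);a=yaw(s)-np.pi;A=np.array([.5493,-.057]);e=np.array([np.cos(a),np.sin(a)])
print(proj(c,[[*(A+e*.023),.083],[*(A-e*.023),.083],[*A,.054]]))
E
```

```text
[ 0.54934512 -0.05703084  0.09989175] -2.521393037665609 0.02236093744484167 [ 0.25482743 -0.42874348  0.5757754 ] [ 0.01230972  0.00819194 -0.00676861]
[[271.89777153 289.55040359]
 [271.8592697  208.3985789 ]
 [272.17861005 230.21840854]]
```

View pics/w3.png

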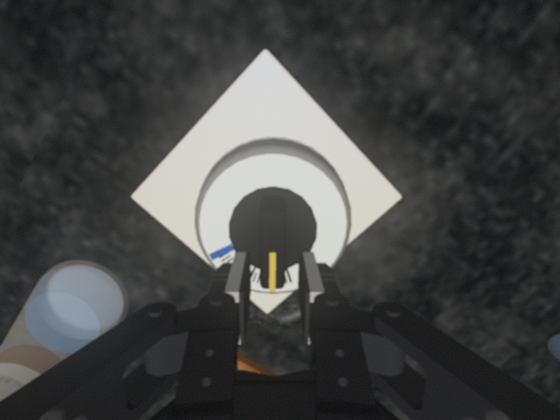

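The bar at column 272 sits midway between the fingers (about 245 and 303). I'll go down.

Request:
{"name": "servo_tool", "arguments": {
  "increments": [0,0,0.2,0,0,0,0.26,0,0,0.2,0,0,0,0.26,0,0,0,0,0,0,0.26,0,0,0,0,0,0,0.26,0,0,0,0,0,0,0.26]
}}

```text
t: 4.55
tcp_pos: [0.5497, -0.0571, 0.0602]
eef_rot: [0.001, -0.305, 0.952, -0.0]
ft_force: [-0.3, 0.7, 0.6]
finger_gap: 0.0222
grasp_force: 0.0
```

Request:
{"name": "servo_tool", "arguments": {
  "increments": [0,0,0.03,0,0,0,0.26,0,0,0,0,0,0,0.26,0,0,0,0,0,0,0.26]
}}

```text
t: 4.85
tcp_pos: [0.5491, -0.057, 0.0566]
eef_rot: [0.0, -0.305, 0.952, -0.0]
ft_force: [0.9, 0.0, -0.7]
finger_gap: 0.0222
grasp_force: 0.0
```

Request:
{"name": "servo_tool", "arguments": {
  "increments": [0,0,0.02,0,0,0,0.26,0,0,0,0,0,0,0.26,0,0,0,0,0,0,0.26]
}}

```text
t: 5.15
tcp_pos: [0.5489, -0.057, 0.0542]
eef_rot: [-0.0, -0.305, 0.952, 0.0]
ft_force: [-0.7, -0.1, 1.1]
finger_gap: 0.0222
grasp_force: 0.0
```

Request:
{"name": "servo_tool", "arguments": {
  "increments": [0,0,0,0,0,0,0.2,0,0,0,0,0,0,0.2,0,0,0,0,0,0,0.2]
}}

```text
t: 5.45
tcp_pos: [0.5491, -0.0571, 0.0543]
eef_rot: [0.0, -0.305, 0.952, -0.0]
ft_force: [0.0, -0.8, 0.1]
finger_gap: 0.0171
grasp_force: 0.2
```

Request:
{"name": "servo_tool", "arguments": {
  "increments": [0,0,0.005,0,0,0,0.2,0,0,0,0,0,0,0.2]
}}

```text
t: 5.65
tcp_pos: [0.5491, -0.0571, 0.0543]
eef_rot: [0.0, -0.305, 0.952, -0.0]
ft_force: [-0.5, 0.4, 4.1]
finger_gap: 0.0173
grasp_force: 2.5
```

Request:
{"name": "servo_tool", "arguments": {
  "increments": [0,0,0.005,0,0,0,0.2,0,0,0,0,0,0,0.2]
}}

```text
t: 5.85
tcp_pos: [0.5492, -0.0571, 0.0542]
eef_rot: [0.0, -0.305, 0.952, -0.0]
ft_force: [-2.1, -0.0, 8.4]
finger_gap: 0.017
grasp_force: 4.5
```

Request:
{"name": "servo_tool", "arguments": {
  "increments": [0,0,0,0,0,0,0.1,0,0,0,0,0,0,0.1,0,0,0,0,0,0,0.1,0,0,0,0,0,0,0.1],
  "grip_force": 60
}}

```text
t: 6.25
tcp_pos: [0.5496, -0.0573, 0.0544]
eef_rot: [0.001, -0.305, 0.952, -0.0]
ft_force: [-0.7, 0.0, 8.8]
finger_gap: 0.013
grasp_force: 60.5
```

Request:
{"name": "servo_tool", "arguments": {
  "increments": [0,0,0.007,0,0,0,0.1,0,0,0.006,0,0,0,0.1,0,0,0,0,0,0,0.1]
}}

```text
t: 6.55
tcp_pos: [0.5497, -0.0573, 0.0543]
eef_rot: [0.001, -0.305, 0.952, -0.0]
ft_force: [-2.7, 0.2, 20.2]
finger_gap: 0.0132
grasp_force: 62.8
```

```bash
python3 - <<'E'
from meas import *
s=ctrl.state();print(s["tcp_pos"],yaw(s),s["ft_force"],s["torque"],s["q"].round(2))
E
```

```text
[ 0.54966135 -0.05732432  0.05433874] -2.5221234508459816 [-2.68266714  0.22435319 20.17201659] [ 0.0384787   0.91664913 -0.08346273] [ 0.07  0.75 -0.03  1.93  0.04  0.46  2.2 ]
```

Request:
{"name": "servo_tool", "arguments": {
  "increments": [0,0,0,0,0,0.5,0.1,0,0,0,0,0,0.5,0.1,0,0,0,0,0,0.5,0.1]
}}

```text
t: 6.85
tcp_pos: [0.5497, -0.0574, 0.0543]
eef_rot: [0.001, -0.247, 0.969, -0.001]
ft_force: [-3.2, -1.3, 20.8]
finger_gap: 0.0132
grasp_force: 62.8
```

```bash
cat > st.py <<'E'
from meas import *
s=ctrl.state();print("t",s["t"],s["tcp_pos"].round(4),"bar",round(yaw(s)+np.pi if yaw(s)<0 else yaw(s)-np.pi,4),s["ft_force"].round(1),"Mz",s["torque"].round(3),"q7",s["q"][6].round(3),"gap",s["finger_gap"])
E
python3 st.py
```

```text
t 6.85 [ 0.5497 -0.0574  0.0543] bar 0.4993 [-3.2 -1.3 20.8] Mz [-0.103  0.884  0.317] q7 2.127 gap 0.013195882786221452
```

Request:
{"name": "servo_tool", "arguments": {
  "increments": [0,0,0,0,0,0.6,0.1,0,0,0,0,0,0.6,0.1,0,0,0,0,0,0.6,0.1,0,0,0,0,0,0.6,0.1,0,0,0,0,0,0.6,0.1]
}}

```text
t: 7.35
tcp_pos: [0.5498, -0.0576, 0.0543]
eef_rot: [0.001, -0.129, 0.992, -0.0]
ft_force: [-2.9, -1.0, 20.2]
finger_gap: 0.0132
grasp_force: 62.8
```

```bash
python3 st.py
```

```text
t 7.35 [ 0.5498 -0.0576  0.0543] bar 0.2588 [-2.9 -1.  20.2] Mz [-0.204  0.827  0.22 ] q7 1.974 gap 0.013209549675834353
```

Request:
{"name": "servo_tool", "arguments": {
  "increments": [0,0,0,0,0,0.6,0.1,0,0,0,0,0,0.6,0.1,0,0,0,0,0,0.6,0.1,0,0,0,0,0,0.6,0.1,0,0,0,0,0,0.6,0.1]
}}

```text
t: 7.85
tcp_pos: [0.5498, -0.0578, 0.0544]
eef_rot: [0.001, -0.009, 1.0, -0.0]
ft_force: [-3.8, -1.9, 21.4]
finger_gap: 0.0126
grasp_force: 62.7
```

```bash
python3 st.py
```

```text
t 7.85 [ 0.5498 -0.0578  0.0544] bar 0.0188 [-3.8 -1.9 21.4] Mz [-0.326  0.863  0.266] q7 1.82 gap 0.012600722164825646
```

Request:
{"name": "servo_tool", "arguments": {
  "increments": [0,0,0,0,0,0.6,0.1,0,0,0,0,0,0.6,0.1,0,0,0,0,0,0.6,0.1,0,0,0,0,0,0.6,0.1,0,0,0,0,0,0.6,0.1]
}}

```text
t: 8.35
tcp_pos: [0.5498, -0.058, 0.0543]
eef_rot: [0.001, 0.111, 0.994, -0.0]
ft_force: [-2.7, -1.6, 19.6]
finger_gap: 0.0133
grasp_force: 62.5
```

```bash
python3 st.py
```

```text
t 8.35 [ 0.5498 -0.058   0.0543] bar -0.2215 [-2.7 -1.6 19.6] Mz [-0.329  0.874  0.284] q7 1.666 gap 0.01329507634892367
```

Request:
{"name": "servo_tool", "arguments": {
  "increments": [0,0,0,0,0,0.6,0.1,0,0,0,0,0,0.6,0.1,0,0,0,0,0,0.6,0.1,0,0,0,0,0,0.6,0.1,0,0,0,0,0,0.6,0.1]
}}

```text
t: 8.85
tcp_pos: [0.5498, -0.0582, 0.0543]
eef_rot: [0.001, 0.229, 0.973, -0.0]
ft_force: [-3.4, -2.3, 20.3]
finger_gap: 0.0128
grasp_force: 62.4
```

```bash
python3 st.py
```

```text
t 8.85 [ 0.5498 -0.0582  0.0543] bar -0.4615 [-3.4 -2.3 20.3] Mz [-0.417  0.972  0.207] q7 1.511 gap 0.012778630988659336
```

Request:
{"name": "servo_tool", "arguments": {
  "increments": [0,0,0.004,0,0,0.4,0.1,0,0,0.004,0,0,0.4,0.1,0,0,0,0,0,0.4,0.1]
}}

```text
t: 9.15
tcp_pos: [0.5497, -0.0583, 0.0543]
eef_rot: [0.001, 0.275, 0.961, 0.0]
ft_force: [-5.7, -1.7, 26.4]
finger_gap: 0.0127
grasp_force: 63.7
```

```bash
python3 st.py
```

```text
t 9.15 [ 0.5497 -0.0583  0.0543] bar -0.5571 [-5.7 -1.7 26.4] Mz [-0.424  1.331  0.28 ] q7 1.449 gap 0.012732232825923048
```

Request:
{"name": "servo_tool", "arguments": {
  "increments": [0,0,0,0,0,0.25,0.1,0,0,0,0,0,0.25,0.1]
}}

```text
t: 9.35
tcp_pos: [0.5497, -0.0583, 0.0543]
eef_rot: [0.001, 0.294, 0.956, 0.0]
ft_force: [-5.3, -1.9, 26.6]
finger_gap: 0.013
grasp_force: 63.7
```

```bash
python3 st.py
```

```text
t 9.35 [ 0.5497 -0.0583  0.0543] bar -0.5965 [-5.3 -1.9 26.6] Mz [-0.384  1.295  0.261] q7 1.423 gap 0.012954158952902256
```

Request:
{"name": "servo_tool", "arguments": {
  "increments": [0,0,0,0,0,0.25,0.1,0,0,0,0,0,0.25,0.1]
}}

```text
t: 9.55
tcp_pos: [0.5497, -0.0583, 0.0543]
eef_rot: [0.001, 0.313, 0.95, 0.0]
ft_force: [-5.6, -0.7, 27.0]
finger_gap: 0.013
grasp_force: 63.7
```

```bash
python3 st.py
```

```text
t 9.55 [ 0.5497 -0.0583  0.0543] bar -0.6365 [-5.6 -0.7 27. ] Mz [-0.412  1.361  0.342] q7 1.397 gap 0.012954293120405415
```

Request:
{"name": "servo_tool", "arguments": {
  "increments": [0,0,0,0,0,0.25,0.1,0,0,0,0,0,0.25,0.1]
}}

```text
t: 9.75
tcp_pos: [0.5496, -0.0584, 0.0543]
eef_rot: [0.001, 0.332, 0.943, 0.0]
ft_force: [-4.5, -1.8, 26.9]
finger_gap: 0.0133
grasp_force: 63.6
```

```bash
python3 st.py
```

```text
t 9.75 [ 0.5496 -0.0584  0.0543] bar -0.6766 [-4.5 -1.8 26.9] Mz [-0.412  1.333  0.337] q7 1.37 gap 0.013306181309912953
```

Request:
{"name": "servo_tool", "arguments": {
  "increments": [0,0,0,0,0,0.25,0.1,0,0,0,0,0,0.25,0.1]
}}

```text
t: 9.95
tcp_pos: [0.55, -0.0583, 0.0543]
eef_rot: [0.002, 0.35, 0.937, 0.0]
ft_force: [-4.9, -0.7, 26.3]
finger_gap: 0.0126
grasp_force: 64.9
```

```bash
python3 st.py
```

```text
t 9.95 [ 0.55   -0.0583  0.0543] bar -0.7149 [-4.9 -0.7 26.3] Mz [-0.377  1.166  0.624] q7 1.345 gap 0.012597097392447165
```

Mz jumped from 0.34 to 0.62, so this is the stop. I'll ease off and turn back.

Request:
{"name": "servo_tool", "arguments": {
  "increments": [0,0,0,0,0,-0.4,0.1,0,0,-0.004,0,0,-0.6,0.1,0,0,0,0,0,-0.6,0.1,0,0,0,0,0,-0.6,0.1]
}}

```text
t: 10.35
tcp_pos: [0.5501, -0.0581, 0.0543]
eef_rot: [0.002, 0.267, 0.964, 0.0]
ft_force: [-3.9, -0.7, 23.3]
finger_gap: 0.0133
grasp_force: 64.0
```

```bash
python3 st.py
```

```text
t 10.35 [ 0.5501 -0.0581  0.0543] bar -0.5399 [-3.9 -0.7 23.3] Mz [-0.235  0.926 -0.274] q7 1.46 gap 0.01333462756035094
```

Request:
{"name": "servo_tool", "arguments": {
  "increments": [0,0,0,0,0,-0.6,0.1,0,0,0,0,0,-0.6,0.1,0,0,0,0,0,-0.6,0.1,0,0,0,0,0,-0.6,0.1,0,0,0,0,0,-0.6,0.1]
}}

```text
t: 10.85
tcp_pos: [0.5502, -0.0579, 0.0543]
eef_rot: [0.002, 0.149, 0.989, 0.0]
ft_force: [-3.6, -0.6, 22.7]
finger_gap: 0.0132
grasp_force: 63.9
```

```bash
python3 st.py
```

```text
t 10.85 [ 0.5502 -0.0579  0.0543] bar -0.2998 [-3.6 -0.6 22.7] Mz [-0.147  0.924 -0.242] q7 1.617 gap 0.01316684847803385
```

Request:
{"name": "servo_tool", "arguments": {
  "increments": [0,0,0,0,0,-0.6,0.1,0,0,0,0,0,-0.6,0.1,0,0,0,0,0,-0.6,0.1,0,0,0,0,0,-0.6,0.1,0,0,0,0,0,-0.5,0.1]
}}

```text
t: 11.35
tcp_pos: [0.5502, -0.0578, 0.0543]
eef_rot: [0.002, 0.034, 0.999, -0.0]
ft_force: [-3.5, -0.7, 23.2]
finger_gap: 0.0129
grasp_force: 63.9
```

```bash
python3 - <<'E'
exec(open("st.py").read())
for n in("wrist","top"):
    s=ctrl.state();im=ctrl.read_camera(n);cv2.imwrite(f"pics/g_{n}.png",im[:,:,::-1])
    c=cam(n,s);u,v=proj(c,[.595,-.058,.048])[0].astype(int);print(n,u,v)
    if n=="wrist":
        a=im[max(v-110,0):v+60,u-110:u+110];cv2.imwrite("pics/gc.png",cv2.resize(a[:,:,::-1],None,fx=3,fy=3))
E
```

```text
t 11.35 [ 0.5502 -0.0578  0.0543] bar -0.0679 [-3.5 -0.7 23.2] Mz [-0.033  0.936 -0.31 ] q7 1.766 gap 0.012878637557542245
wrist 275 337
top 278 203
```

View pics/gc.png

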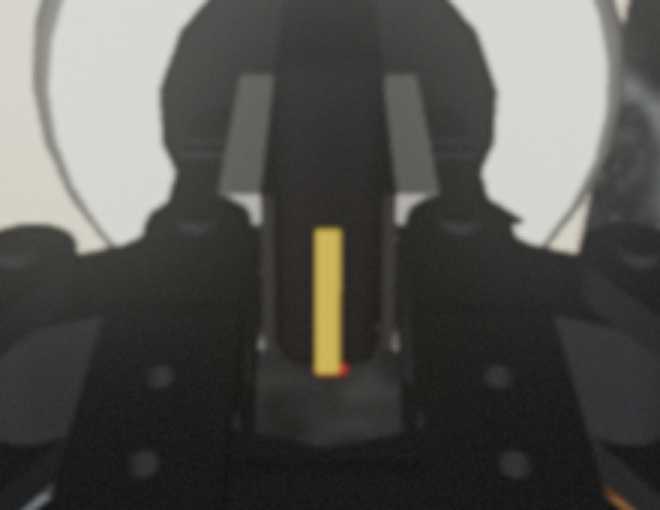

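Red shows just right (anticlockwise) of the yellow end, so a little more turning back is needed. I'll let go, rise and look to measure it.

Request:
{"name": "servo_tool", "arguments": {
  "increments": [0,0,0,0,0,0,0.1,0,0,-0.012,0,0,0,0.1,0,0,0,0,0,0,0.22,0,0,0,0,0,0,0.26,0,0,0,0,0,0,0.26]
}}

```text
t: 11.95
tcp_pos: [0.5501, -0.0572, 0.054]
eef_rot: [0.001, 0.034, 0.999, 0.0]
ft_force: [-1.0, 0.3, 11.0]
finger_gap: 0.0219
grasp_force: 5.3
```

Request:
{"name": "servo_tool", "arguments": {
  "increments": [0,0,-0.05,0,0,0,0.26,0,0,-0.4,0,0,0,0.26,0,0,-0.5,0,0,0,0.26,0,0,0,0,0,0,1,0,0,0,0,0,0,1]
}}

```text
t: 12.45
tcp_pos: [0.5495, -0.0568, 0.149]
eef_rot: [0.001, 0.034, 0.999, 0.0]
ft_force: [-1.5, 0.5, -0.2]
finger_gap: 0.0507
grasp_force: 0.0
```

Request:
{"name": "servo_tool", "arguments": {
  "increments": [0,0,0,0,0,0,1,0,0,0,0,0,0,1,0,0,0,0,0,0,1,0,0,0,0,0,0,1]
}}

```text
t: 12.85
tcp_pos: [0.5485, -0.057, 0.147]
eef_rot: [-0.001, 0.034, 0.999, -0.0]
ft_force: [0.2, -0.3, 0.7]
finger_gap: 0.0856
grasp_force: 0.0
```

```bash
cat > look.py <<'E'
import sys
exec(open("st.py").read())
s=ctrl.state();im=ctrl.read_camera("wrist");f=sys.argv[1];cv2.imwrite(f"pics/{f}.png",im[:,:,::-1])
measure("wrist",im,s,[.5495,-.057,.054],100);axis("wrist",im,s,[.5495,-.057,.054],60,-.06)
c=cam("wrist",s);u,v=proj(c,[.5495,-.057,.054])[0].astype(int)
cv2.imwrite(f"pics/{f}c.png",cv2.resize(im[v-70:v+80,u-80:u+80,::-1],None,fx=4,fy=4,interpolation=2))
E
python3 look.py w4
```

```text
t 12.85 [ 0.5485 -0.057   0.147 ] bar -0.0679 [ 0.2 -0.3  0.7] Mz [-0.006  0.035 -0.048] q7 1.733 gap 0.08559043415021246
skirt xy 554.0833129882812 -56.471649169921875 R 30.66859245300293 area px 3635
yellow 152 mean rel mm [ 6.7 -0.3] r 6.8 ang -0.048 line ang -0.065
red 90 mean rel mm [44.  -2.4] r 44.1 ang -0.054 line ang -0.106
blue 70 mean rel mm [ 28.1 -16.9] r 32.8 ang -0.543 line ang -0.486
yellow len 21.511828721210236 axis from tip [548.63430516 -56.07105064]
skirt circle [549.59304181 -55.95893487] R 25.696963664708058
```

View pics/w4c.png

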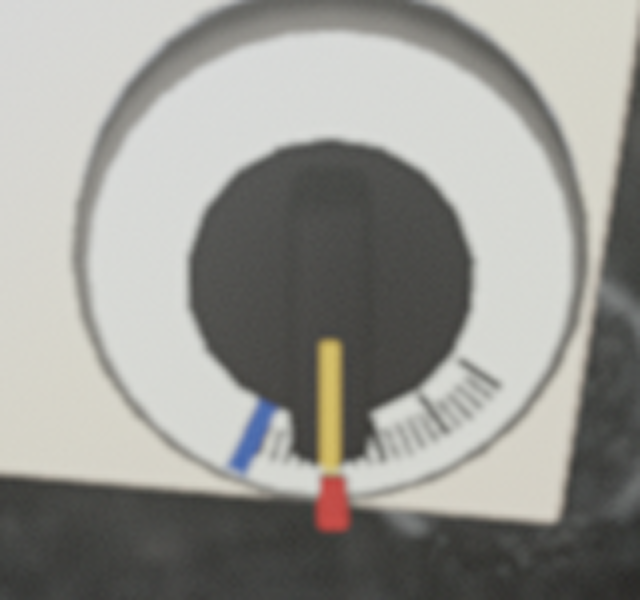

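The pointer (column 330) lines up with the red marker (column 332), within about 0.01 rad. The gripper is open and clear of the knob, so I'll hand in.

```bash
python3 -c "
from rig import ctrl
print(ctrl.finish_job())"
```

```text
the job is handed in; nothing more can be done
None
```

The knob was wound to its stop, about 0.2 rad past the blue mark, and turned back until the yellow pointer stood within about 0.01 rad of the red marker. The gripper was then opened and raised clear, and the job handed in at about 13 s. Press stayed near 20–27 N at every reading, and the camera showed no clear movement of the case.

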